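# Index the die turret and hold the embossing press at pressure

### The job

A kraft packet lies ready in the hand press. Turn the die turret (it has a black hexagonal knob) until the square die clicks in under the ram, and let go of it; then press the wooden handle of the lever down until the lever is level, so that the square die bears on the packet, and finish while holding it there: the spring lifts it again if you let go. Press with no other die, do not push the lever well below level, and do not upset the ink jar or the rinse jar.

Things in the scene. Friction and masses are not known exactly. Their poses are not given: they have to be found in the camera images.
- press: grey bench press fixed to the table; place and yaw vary. Origin on the table under the ram axis; x axis from its front to the column at its back (about away from the robot), y to its left, z up. Base plate x -90..115, y -55..105 mm, top 16; column x 75..109, y +-25, top 161; head over the ram x -23..109, y +-16, top 158 (cap 164) mm
- knob_grip (a point): on the vertical turret axis, 58 mm to the left (press y) of the ram axis, 185 mm above the table: where to grip the knob from above. Black hexagonal knob 36 mm across flats, 165 to 201 mm above the table. Within 90 mm of the axis all else is below 165 mm. The point turns with the turret: the flats' normals lie along its x axis and every 60 degrees from it
- turret (a joint): turret angle, rad, anticlockwise seen from above, endless. Plate 152 mm wide, six dies at 58 mm radius, 60 degrees apart; a spring ball detent every 1.047 rad (0, +-1.047, ..) pulls it home from within about 0.4 rad, under 0.3 N m to turn. At 1.047 the square die is under the ram; starts at -1.25 to 0.2, mostly in detent -1.047 or 0: two steps or one to go
- square_head (a point): top centre of the square die, 84 mm above the table when up: its brass head (26 x 26 mm, 10 mm high) stands above the turret plate (top 62 mm); the other five dies have round heads of 15 to 20 mm. The die slides down up to 11 mm against a weak spring; its face meets the packet after 8 mm
- square_die: the square die; its origin lies below it at table height, z up
- ram_tip (a point): centre of the lower end of the ram, 86 mm above the table when up. The ram goes down 30 mm per rad of the lever; its end is cushioned by a 4 N/mm spring
- pivot (a point): lever pivot on the right side of the press head, 130 mm above the table; the lever swings in the press's x-z plane, about the press's y axis
- lever (a joint): lever angle in rad: 0 = up at its rest stop, 30 degrees above level; grows as it is pressed down; 0.524 = level (handle centre as high as the pivot); 0.75 = lower stop. A return spring acts always; holding it level takes about 10 N on the handle
- handle: wooden crossbar at the front end of the lever, a grip sleeve that can spin, 24 mm thick, 90 mm long, along the press's y axis. Origin at its centre, 165 mm from the pivot, in the lever's plane; 212 mm above the table at rest, 130 mm at level. Press it from above with closed fingers, along its arc about the pivot
- packet: kraft packet 82 x 60 x 4 mm, loose on the bed under the ram, long side along the press's x. Origin: centre of its underside
- ink_jar: open glass ink jar, 41 mm wide, 28 mm high, bystander to the left of the press; z axis up. Origin: centre of its underside
- rinse_jar: clear rinse jar, 65 mm wide, 81 mm high, bystander to the left of the press; z axis up. Origin: centre of its underside

How it is judged (in metres and radians):
On the way:
1. the square die has clicked in under the ram, the fingers are off the press and the lever is still up (horizontal distance between square_head and ram_tip below 0.005 m and contact force between the fingers and press below 0.2 N and value of joint lever below 0.1 rad), for 0.2 s.
At the end, for the whole second after the job is handed in: The fingers hold the lever within 0.09 rad (5 degrees) of level, at rest, pushing on the handle; the square die is under the ram (within 5 mm) and presses on the packet with more than 6 N; the packet still lies on the bed, centred under the ram to 8 mm (value of joint lever between 0.434 and 0.614 rad and contact force between the fingers and handle above 3 N and contact force between square_die and packet above 6 N and horizontal distance between square_head and ram_tip below 0.005 m and horizontal distance between packet and press below 0.008 m and velocity of joint lever between -0.05 and 0.05 rad/s); the arm keeps its last pose, push and grip.
It fails at once if the lever is pressed while the square die is not under the ram (value of joint lever above 0.25 rad and horizontal distance between square_head and ram_tip above 0.012 m).
It fails at once if the lever is pushed more than 8 degrees below level (value of joint lever above 0.67 rad).
It fails at once if the ink jar or the rinse jar is upset (angle between any of ink_jar, rinse_jar's own z axis and vertical above 0.3 rad).
It also fails if it takes over 54 s, if anything falls off the work surface, if the arm or the gripper's body presses on something with over 40 N, if the wrist force passes 120 N, or if a joint passes its speed limit or range.

### The arm

A 6-joint arm with a two-finger parallel gripper is mounted at the origin on a cart in front of the work surface, level with it; the furniture and walls round the work are solid. World frame = base frame: x ahead of the robot, y to its left, z up, the work surface at z = 0. Lengths are in mm, angles in rad, forces in N, time in s.
With the tool pointing down it reaches from about 400 to 925 mm from the base axis. Payload 12.5 kg.
Tool frame: the origin (TCP) lies on the centre line of the jaws, within the pads' length; the fingertips stand 14 mm ahead of it and the grasp point (between the pads) lies 5 mm behind it; z points along the fingers, y is the direction in which the jaws open and shut (so a half turn about z gives the same grasp; the last joint's range is limited). The gripper opens to 95 mm and grips with 3 to 60 N. Pads are 20 mm wide; open, the fingers measure 119 mm over their backs; the gripper's body (75 mm by 180 mm) begins 59 mm behind the grasp point.
Start: joints at [-1.286, 0.491, 1.559, -0, 1.092, -0.106], TCP at [238.104, -577.886, 228.661] pointing down, gripper open.
Joint ranges: [-3.1, 3.1], [-0.84, 2.19], [0.05, 2.79], [-1.13, 4.28], [0.06, 2.93], [-2.69, 2.69]. Speed limits (rad/s): [2.22, 2.22, 2.79, 3.14, 3.14, 3.14].

### API

Orientations are given as [roll, pitch, yaw] about the fixed x, y, z axes, in that order (R = Rz(yaw) Ry(pitch) Rx(roll)).
In Python, from cell import * gives the robot as it stands.
- The arm moves only by the tool play_rows, never from a script. Its argument "moves" is a list of rows, each a list of 7 numbers: the shift along the tool's x, y, z in m, then the turn, a rotation vector about the tool's x, y, z in rad, then the opening in per cent of the stroke, from 0 (shut) to 100 (fully open). In form: [[tx, ty, tz, ax, ay, az, claw], ...]. A call has 1 to 8 rows; each row shifts and turns the pose as measured when the row begins, along the tool's axes as they then stand; what a row does not reach is not made up. A row lasts 1/10 s, in which the tool goes at most 50 mm and 8.59 degrees, less where a joint would pass 70% of its speed; a pose out of reach is approached as far as the arm can. A call is refused whole if a number of a shift passes 0.05 or a number of a turn 0.15, either way. A call with a gripper value outside its range is refused whole. The fingers move at their own pace and stop on an object; the grip force is fixed at half the most. Time passes only in rows, so rows that do not move let the fingers close. It gives the time, the measured TCP pose, the force and the opening at its end, in the units of the state.
- state(): the state, without advancing time (a new reading comes with each control period).
- read_camera(name): name is "scene" or "top"; returns a dict with "img" (420x560x3 uint8, red, green, blue), "fx", "fy", "cx", "cy" (pixels), "k1" (the pictures are not rectified: a ray, as slopes to the right and down, at radius r is drawn at 1 + k1 r^2 times it, then the intrinsics apply), "R" (3x3) and "t" (3): a world point X has camera coordinates R X + t. Camera axes: x right, y down, z forward; pixel columns grow to the right and rows downward; lengths in mm; the calibration is good to about 2 mm. A picture is of the moment at which its call begins. There is no depth.
- job_done(): hands the job in, once; it reports no verdict.
The state is a dict: "t": time; "joints": joint angles; "qvel": joint speeds; "tau": joint torques, N m; "eef_pos": TCP position; "tcp_rot": TCP orientation; "ft_force": force on the tool from outside, world axes, zero at the start; "moment": the same for the moment, N m; "opening": opening from 0.0 (shut) to 1.0 (fully open).
Only numpy, scipy, OpenCV 4.12 (cv2) and the standard library are available. Lean on these libraries where they do the work, as an engineer would, in place of code of your own. Each camera call takes 0.05 s, during which the arm holds its last target.

## Working session

There is one attempt and no reset: what is moved stays moved. The work goes in short steps, Python scripts to look and compute and a tool call to move; the robot and the scene stay as the last step left them, time stands still between calls to the robot, and variables do not carry over. Pictures are saved under pics/ and viewed, and the job is handed in when it is done.

Besides the shell and the picture viewer there is one more tool, called after ">>>" in YAML: its name, and indented under it one key for each argument. play_rows: Moves the arm, as the interface text tells. Its arguments: {"type":"object","properties":{"moves":{"type":"array"}},"required":["moves"]}

```bash
mkdir -p pics; ls; python3 - <<'E'
from cell import *
import cv2
for n in ("scene","top"):
    c=read_camera(n); cv2.imwrite(f"pics/{n}0.png",c["img"][:,:,::-1])
    print(n,c["fx"],c["fy"],c["cx"],c["cy"],c["k1"],c["R"],c["t"])
print(state())
E
```

```text
pics
scene 479.6748474008466 479.6748474008466 274.599727074797 199.1446998315752 0.010328771044281617 [[-0.82850677 -0.55970393 -0.01755113]
 [-0.41646528  0.63682319 -0.64885506]
 [ 0.37434369 -0.53027138 -0.76070958]] [ 587.34048156  137.41148613 1040.86064217]
top 539.7309529586436 539.7309529586436 275.9421334118083 219.97197647385724 -0.09489013685567282 [[ 0.11010397 -0.99391116  0.00421041]
 [-0.97237012 -0.10859309 -0.20664918]
 [ 0.20584815  0.01865882 -0.97840605]] [204.99110413 600.8871421  952.91163163]
{'t': 0.1, 'joints': array([-1.28558082e+00,  4.91474756e-01,  1.55940637e+00,  1.59228685e-05,
        1.09167270e+00, -1.05592607e-01]), 'qvel': array([-9.51640224e-04, -3.11162755e-03,  3.90437916e-05, -4.34802440e-04,
       -6.53464442e-05,  7.16349259e-05]), 'tau': array([ 3.11266995e-03, -6.13622904e+01, -2.58605701e+01,  6.93990639e-02,
        4.69797815e-02, -2.67390129e-05]), 'eef_pos': array([ 238.05607213, -577.66829849,  228.12925584]), 'tcp_rot': array([-3.14063832e+00, -1.15348297e-04,  3.90800708e-01]), 'ft_force': array([0.09469591, 0.12288433, 0.39795515]), 'moment': array([ 0.01204901, -0.023233  ,  0.06016125]), 'opening': 1.0004546437744428}
```

View pics/scene0.png

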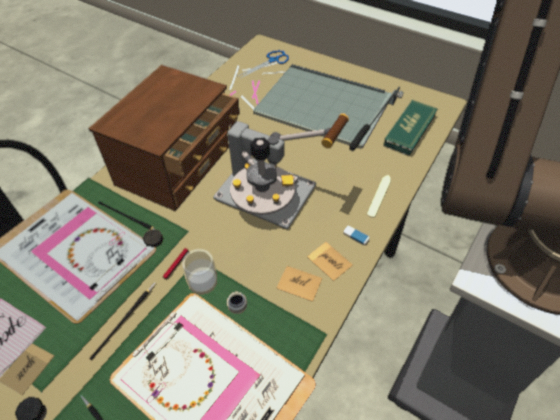

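View pics/top0.png

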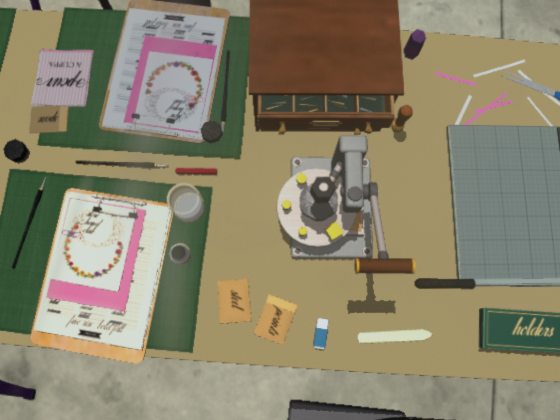

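```bash
python3 - <<'E'
import cv2
a=cv2.imread("pics/top0.png")[125:295,265:435]; cv2.imwrite("pics/topc.png",cv2.resize(a,(595,595),interpolation=cv2.INTER_CUBIC))
a=cv2.imread("pics/scene0.png")[95:235,205:365]; cv2.imwrite("pics/scc.png",cv2.resize(a,(640,560),interpolation=cv2.INTER_CUBIC))
E
```

```text
(no output)
```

View pics/topc.png

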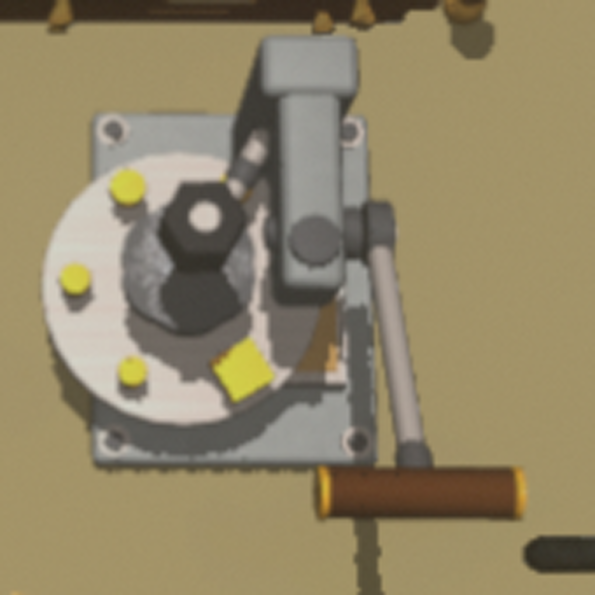

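View pics/scc.png

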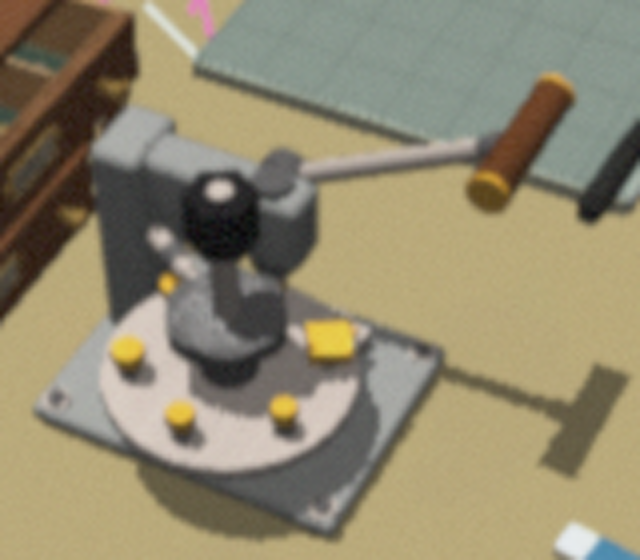

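```bash
cat > h.py <<'E'
from cell import *
import numpy as np, cv2
from scipy.optimize import least_squares
def proj(c,X):
    P=np.atleast_2d(X)@np.array(c["R"]).T+c["t"]; s=P[:,:2]/P[:,2:]
    s=s*(1+c["k1"]*(s**2).sum(1,keepdims=True))
    return s*[c["fx"],c["fy"]]+[c["cx"],c["cy"]]
def loc(p,X):
    X=np.atleast_2d(X).astype(float); c,s=np.cos(p[2]),np.sin(p[2])
    return np.c_[p[0]+c*X[:,0]-s*X[:,1],p[1]+s*X[:,0]+c*X[:,1],X[:,2]]
def die(q,k=0,z=84):
    a=-np.pi/2+q-np.pi/3+k*np.pi/3
    return [58*np.cos(a),58+58*np.sin(a),z]
E
python3 - <<'E'
from h import *
T=read_camera("top");S=read_camera("scene")
tp=lambda u,v:(265+u/3.5,125+v/3.5); sp=lambda u,v:(205+u/4,95+v/4)
HX=-165*np.cos(np.pi/6);
obs=[(T,tp(205,217),[0,58,201]),(T,tp(315,238),[0,0,164]),(T,tp(93,113),[115,105,16]),(T,tp(95,466),[-90,105,16]),(T,tp(376,464),[-90,-55,16]),
(S,sp(219,188),[0,58,201]),(S,sp(36,411),[115,105,16]),(S,sp(334,535),[-90,105,16]),(S,sp(441,352),[-90,-55,16]),
(T,tp(243,370),0),(T,tp(132,371),-1),(T,tp(75,279),-2),(T,tp(128,187),-3),(S,sp(330,338),0),(S,sp(284,405),-1),(S,sp(180,412),-2),(S,sp(127,348),-3)]
def f(p):
    r=[]
    for c,uv,X in obs:
        if isinstance(X,int): X=die(p[3],X,84 if X==0 else 84)
        r+=list((proj(c,loc(p,X))-uv)[0])
    return r
s=least_squares(f,[600,-100,0,0],loss="soft_l1",x_scale=[10,10,.1,.1]);print(s.x)
print(np.round(np.reshape(s.fun,(-1,2)),1))
p=s.x
# handle: solve pivot-x, handle y in press frame with z=212
h=[(T,tp(420,492)),(S,sp(522,142))]
g=lambda w:np.concatenate([(proj(c,loc(p,w))-uv)[0] for c,uv in h])
w=least_squares(g,[-140,-50,212]);print(w.x,w.fun,loc(p,w.x),loc(p,[0,58,185]))
E
```

```text
[6.14268099e+02 1.39248205e+02 1.11002673e-01 1.22706274e-02]
[[-0.7  0.6]
 [-0.2  0.4]
 [-1.2 -0.3]
 [-1.1 -0.5]
 [ 0.7 -0. ]
 [ 0.6 -0.2]
 [-1.5 -2. ]
 [-0.3 -2.5]
 [ 1.9 -2.7]
 [-0.6  0.1]
 [-0.5  0.2]
 [-0.4  0. ]
 [-0.6  0. ]
 [ 0.2 -1.2]
 [ 0.2 -0.8]
 [ 0.2 -1.2]
 [ 0.4 -1.1]]
[-129.71895952  -37.72110275  208.14943005] [ 0.01813789  0.0618071  -0.08490573 -0.0159491 ] [[489.52604107  87.38965667 208.14943005]] [[607.84315711 196.89124581 185.        ]]
```

```bash
cat >> h.py <<'E'
from scipy.spatial.transform import Rotation as Ro
def go(x,y,z,yaw,claw):
    s=state(); R=Ro.from_euler("xyz",s["tcp_rot"]); R2=Ro.from_euler("xyz",[np.pi,0,yaw])
    d=R.inv().apply(np.array([x,y,z])-s["eef_pos"])
    w=(R.inv()*R2).as_rotvec()
    print("t",s["t"],"pos",np.round(s["eef_pos"],1),"rot",np.round(s["tcp_rot"],3),"F",np.round(s["ft_force"],1),"M",np.round(s["moment"],2),"op",round(s["opening"],3))
    print("tool shift mm",np.round(d,1),"turn",np.round(w,3),"rows>=",np.ceil(max(np.linalg.norm(d)/48,np.linalg.norm(w)/.14)))
E
python3 -c "
from h import *
go(608,197,290,.647,100)"
```

```text
t 0.2 pos [ 238.1 -577.8  228.3] rot [-3.141 -0.     0.391] F [ 1.2 -1.2 -0.7] M [-0.03  0.01  0.03] op 1.002
tool shift mm [ 637.2 -575.5  -61.3] turn [-0.001 -0.    -0.256] rows>= 18.0
```

>>> play_rows:
  moves:
    - [0.01,-0.01,-0.04,0,0,0,100]
    - [0.035,-0.03,-0.01,0,0,0,100]
    - [0.035,-0.03,-0.01,0,0,0,100]
    - [0.035,-0.03,0,0,0,0,100]
    - [0.035,-0.03,0,0,0,0,100]
    - [0.035,-0.03,0,0,0,0,100]
    - [0.035,-0.03,0,0,0,0,100]
    - [0.035,-0.03,0,0,0,0,100]

```text
t: 1.0
eef_pos: [392.4, -270.9, 289.2]
tcp_rot: [-3.139, -0.001, 0.382]
ft_force: [1.4, -0.4, 0.1]
opening: 1.003
```

>>> play_rows:
  moves:
    - [0.035,-0.032,0,0,0,0,100]
    - [0.035,-0.032,0,0,0,0,100]
    - [0.035,-0.032,0,0,0,0,100]
    - [0.035,-0.032,0,0,0,0,100]
    - [0.035,-0.032,0,0,0,0,100]
    - [0.035,-0.032,0,0,0,0,100]
    - [0.035,-0.032,0,0,0,0,100]
    - [0.035,-0.032,0,0,0,0,100]

```text
t: 1.8
eef_pos: [560.5, 86.9, 290.9]
tcp_rot: [-3.141, -0.002, 0.382]
ft_force: [0.6, -0.3, -0.0]
opening: 1.0
```

```bash
python3 -c "
from h import *
go(608,197,290,.647,100)"
```

```text
t 1.8 pos [560.5  86.9 290.9] rot [-3.141e+00 -2.000e-03  3.820e-01] F [ 0.6 -0.3 -0. ] M [-0.   -0.01  0.01] op 1.0
tool shift mm [ 85.1 -84.5   1.2] turn [-0.    -0.003 -0.265] rows>= 3.0
```

>>> play_rows:
  moves:
    - [0.03,-0.03,0,0,0,0,100]
    - [0.03,-0.03,0,0,0,0,100]
    - [0.025,-0.025,0,0,0,0,100]
    - [0,0,0,0,0,-0.13,100]
    - [0,0,0,0,0,-0.13,100]

```text
t: 2.3
eef_pos: [609.7, 209.1, 288.9]
tcp_rot: [-3.14, -0.001, 0.654]
ft_force: [0.9, -0.1, -0.5]
opening: 1.001
```

```bash
python3 -c "
from h import *
go(608,197,193,.647,100)
for n in ('top','scene'):
    c=read_camera(n); cv2.imwrite(f'pics/{n}1.png',c['img'][:,:,::-1])
"
```

```text
t 2.3 pos [609.7 209.1 288.9] rot [-3.14e+00 -1.00e-03  6.54e-01] F [ 0.9 -0.1 -0.5] M [-0.03 -0.02 -0.  ] op 1.001
tool shift mm [-8.8  8.7 95.9] turn [-0.001 -0.001  0.007] rows>= 3.0
```

View pics/scene1.png

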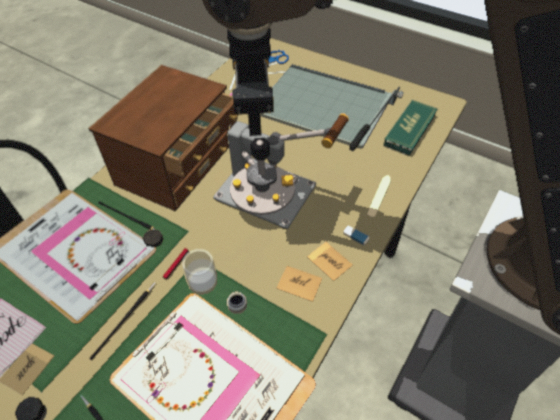

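The gripper hangs open over the knob (knob at about 260,146) and nothing is in its way. Next I correct the x-y offset and lower it to TCP z of about 183.

>>> play_rows:
  moves:
    - [-0.009,0.009,0.0,0,0,0,100]
    - [0,0,0.03,0,0,0,100]
    - [0,0,0.03,0,0,0,100]
    - [0,0,0.02,0,0,0,100]
    - [0,0,0,0,0,0,100]

```text
t: 2.9
eef_pos: [607.6, 190.5, 208.2]
tcp_rot: [3.141, -0.003, 0.63]
ft_force: [-0.4, 0.2, 0.4]
opening: 1.001
```

```bash
python3 -c "
from h import *
go(608,197,183,.647,100)
for n in ('top','scene'):
    c=read_camera(n); cv2.imwrite(f'pics/{n}2.png',cv2.resize(c['img'][100:240,200:400,::-1],(800,560)))
"
```

```text
t 2.9 pos [607.6 190.5 208.2] rot [ 3.141e+00 -3.000e-03  6.300e-01] F [-0.4  0.2  0.4] M [ 0.01 -0.07 -0.01] op 1.001
tool shift mm [ 4.1 -5.  25.2] turn [ 0.    -0.003 -0.017] rows>= 1.0
```

View pics/scene2.png

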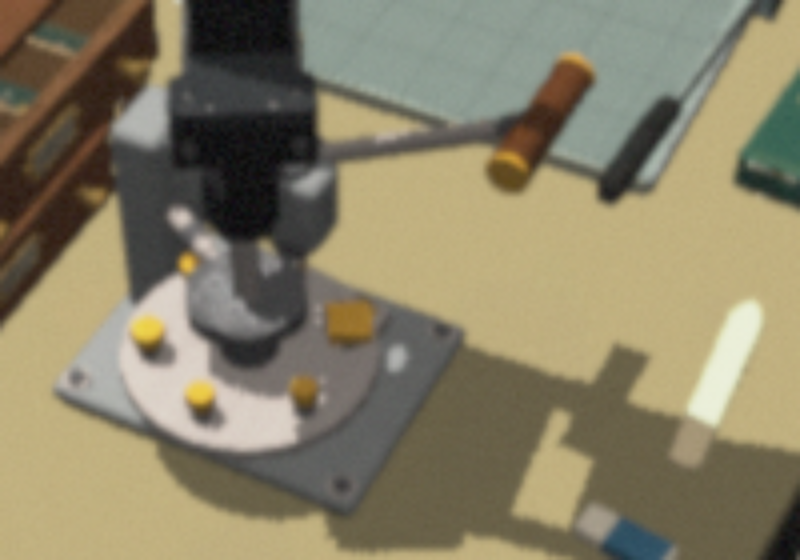

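View pics/top2.png

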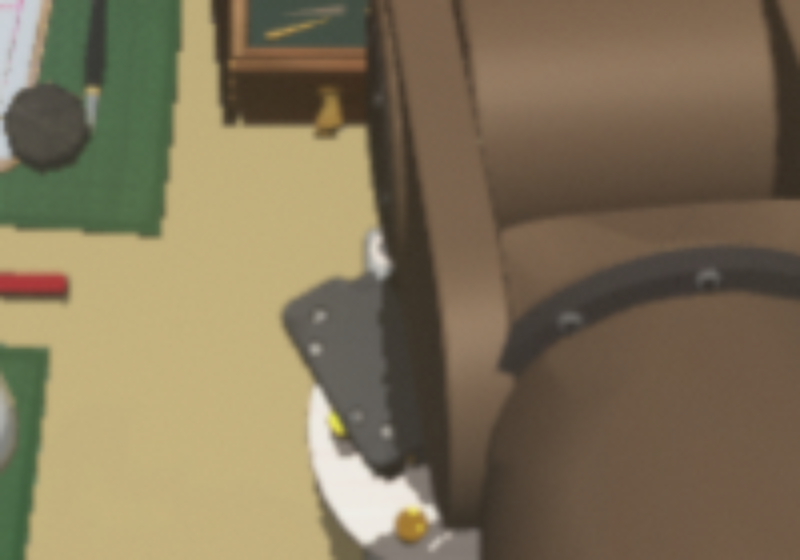

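The knob sits between the jaws, hidden behind them in the scene view at about (245,200). The turret, lever and dies have not moved. I am 6 mm off in plan, so I correct that and lower the last 25 mm.

>>> play_rows:
  moves:
    - [0.004,-0.005,0.0,0,0,-0.017,100]
    - [0,0,0,0,0,0,100]
    - [0,0,0.012,0,0,0,100]
    - [0,0,0.012,0,0,0,100]
    - [0,0,0,0,0,0,100]

```text
t: 3.5
eef_pos: [610.5, 197.8, 189.4]
tcp_rot: [3.137, -0.013, 0.647]
ft_force: [0.1, 0.2, -0.3]
opening: 1.003
```

```bash
python3 -c "
from h import *
go(608,197,183,.64,100)
"
```

```text
t 3.5 pos [610.5 197.8 189.4] rot [ 3.137 -0.013  0.647] F [ 0.1  0.2 -0.3] M [-0.   -0.   -0.03] op 1.003
tool shift mm [-2.6 -0.8  6.4] turn [ 0.005 -0.013  0.007] rows>= 1.0
```

>>> play_rows:
  moves:
    - [-0.003,-0.001,0.006,0.005,-0.013,0,100]
    - [0,0,0,0,0,0,100]

```text
t: 3.7
eef_pos: [607.1, 196.8, 182.3]
tcp_rot: [-3.141, 0.002, 0.647]
ft_force: [0.3, -0.2, 0.1]
opening: 1.001
```

```bash
python3 -c "
from h import *
go(608,197,183,.64,100)
"
```

```text
t 3.7 pos [607.1 196.8 182.3] rot [-3.141e+00  2.000e-03  6.470e-01] F [ 0.3 -0.2  0.1] M [-0.01  0.01 -0.01] op 1.001
tool shift mm [ 0.9  0.4 -0.7] turn [-0.001  0.002  0.007] rows>= 1.0
```

>>> play_rows:
  moves:
    - [0,0,0,0,0,0,60]
    - [0,0,0,0,0,0,45]
    - [0,0,0,0,0,0,0]
    - [0,0,0,0,0,0,0]
    - [0,0,0,0,0,0,0]
    - [0,0,0,0,0,0,0]
    - [0,0,0,0,0,0,0]

```text
t: 4.4
eef_pos: [607.5, 196.8, 183.0]
tcp_rot: [-3.141, 0.001, 0.647]
ft_force: [0.6, 0.1, -0.0]
opening: 0.469
```

```bash
python3 -c "
from h import *
go(608,197,183,.64,100)
"
```

```text
t 4.4 pos [607.5 196.8 183. ] rot [-3.141e+00  1.000e-03  6.470e-01] F [ 0.6  0.1 -0. ] M [0.05 0.02 0.01] op 0.469
tool shift mm [ 0.6  0.2 -0. ] turn [-0.     0.001  0.007] rows>= 1.0
```

>>> play_rows:
  moves:
    - [0,0,0,0,0,0,0]
    - [0,0,0,0,0,0,0]
    - [0,0,0,0,0,0,0]
    - [0,0,0,0,0,0,0]
    - [0,0,0,0,0,0,0]

```text
t: 4.9
eef_pos: [607.5, 196.7, 183.0]
tcp_rot: [-3.141, 0.001, 0.647]
ft_force: [0.4, 0.8, 1.0]
opening: 0.375
```

```bash
python3 -c "
from h import *
go(608,197,183,.64,100)
"
```

```text
t 4.9 pos [607.5 196.7 183. ] rot [-3.141e+00  1.000e-03  6.470e-01] F [0.4 0.8 1. ] M [-0.03 -0.03 -0.01] op 0.375
tool shift mm [0.5 0.1 0. ] turn [-0.     0.001  0.007] rows>= 1.0
```

>>> play_rows:
  moves:
    - [0,0,0,0,0,-0.1,0]
    - [0,0,0,0,0,-0.1,0]
    - [0,0,0,0,0,-0.1,0]
    - [0,0,0,0,0,-0.1,0]

```text
t: 5.3
eef_pos: [607.8, 196.4, 183.0]
tcp_rot: [-3.141, 0.0, 1.056]
ft_force: [-0.3, -0.2, -0.1]
opening: 0.375
```

```bash
python3 -c "
from h import *
go(607.6,196.8,183,1.694,100)
"
```

```text
t 5.3 pos [607.8 196.4 183. ] rot [-3.141  0.     1.056] F [-0.3 -0.2 -0.1] M [-0.34 -0.22 -0.43] op 0.375
tool shift mm [ 0.2 -0.3  0. ] turn [-0.001  0.    -0.638] rows>= 5.0
```

>>> play_rows:
  moves:
    - [0,0,0,0,0,-0.1,0]
    - [0,0,0,0,0,-0.1,0]
    - [0,0,0,0,0,-0.1,0]
    - [0,0,0,0,0,-0.1,0]
    - [0,0,0,0,0,-0.1,0]
    - [0,0,0,0,0,-0.1,0]

```text
t: 5.9
eef_pos: [608.4, 196.4, 183.0]
tcp_rot: [3.141, -0.0, 1.679]
ft_force: [0.3, 0.1, 1.0]
opening: 0.372
```

```bash
python3 -c "
from h import *
go(607.6,196.8,183,1.694,100)
"
```

```text
t 5.9 pos [608.4 196.4 183. ] rot [ 3.141 -0.     1.679] F [0.3 0.1 1. ] M [-0.37 -0.09 -0.43] op 0.372
tool shift mm [ 0.5 -0.7  0. ] turn [ 0.    -0.    -0.015] rows>= 1.0
```

>>> play_rows:
  moves:
    - [0,0,0,0,0,-0.015,0]
    - [0,0,0,0,0,0,0]
    - [0,0,0,0,0,0,80]
    - [0,0,0,0,0,0,80]
    - [0,0,0,0,0,0,80]
    - [0,0,0,0,0,0,80]
    - [0,0,0,0,0,0,80]
    - [0,0,0,0,0,0,80]

```text
t: 6.7
eef_pos: [608.3, 196.4, 183.0]
tcp_rot: [3.141, -0.0, 1.688]
ft_force: [0.5, 0.2, -0.1]
opening: 0.785
```

>>> play_rows:
  moves:
    - [0,0,-0.03,0,0,0,80]
    - [0,0,-0.03,0,0,0,80]
    - [0,0,-0.04,0,0,0,80]
    - [0,0,-0.02,0,0,0,80]
    - [-0.0,0.02,0,0,0,0,80]

```text
t: 7.2
eef_pos: [626.9, 198.7, 307.3]
tcp_rot: [-3.139, -0.0, 1.688]
ft_force: [1.8, 0.0, -0.2]
opening: 0.801
```

```bash
python3 -c "
from h import *
go(607.6,196.8,183,1.694,100)
for n in ('top','scene'):
    c=read_camera(n); cv2.imwrite(f'pics/{n}3.png',cv2.resize(c['img'][100:240,200:400,::-1],(800,560)))
"
```

```text
t 7.2 pos [626.9 198.7 307.3] rot [-3.139 -0.     1.688] F [ 1.8  0.  -0.2] M [-0.07 -0.18  0.01] op 0.801
tool shift mm [  0.4 -19.  124.4] turn [-0.002 -0.    -0.006] rows>= 3.0
```

View pics/scene3.png

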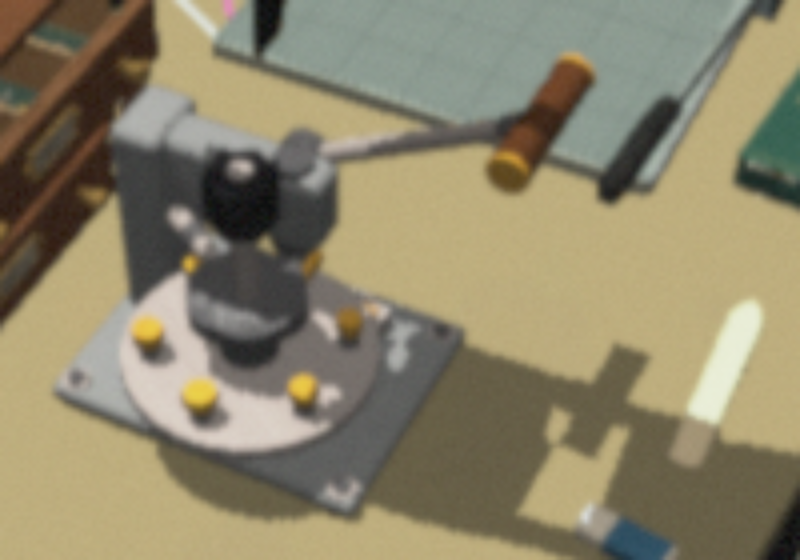

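```bash
python3 - <<'E'
from h import *
S=read_camera("scene")
p=[614.27,139.25,.111]
P=lambda u,v:np.array((200+u/4,100+v/4))
before=[(330,338),(284,405),(180,412),(127,348)]
off=np.array([.25,-1.1])
obs=[(P(349,319),-1),(P(303,385),-2),(P(200,391),-3),(P(148,328),-4)]
f=lambda q:np.concatenate([(proj(S,loc(p,die(q[0],k)))[0]-uv-off) for uv,k in obs])
r=least_squares(f,[1.0]);print(r.x,r.fun)
HL=lambda a:[-165*np.cos(np.pi/6-a),-38,130+165*np.sin(np.pi/6-a)]
hp=loc(p,[-142,-38,270])[0];print(hp)
go(*hp,1.68-np.pi/2,0)
go(*hp,1.68,0)
c=S['img'][155:180,265:295,::-1];cv2.imwrite('pics/ram.png',cv2.resize(c,(720,600),interpolation=2))
E
```

```text
[1.05530996] [ 0.16110006 -0.26511279  0.15393622  0.35190138 -0.13509649  0.10821685
 -0.1275438  -0.10937405]
[477.35323685  85.75420607 270.        ]
t 7.35 pos [627.2 198.3 302.9] rot [-3.134  0.     1.687] F [-0.4 -0.6 -0.3] M [-0.02 -0.09 -0.01] op 0.799
tool shift mm [ -94.4 -161.7   34.1] turn [-0.006  0.006  1.578] rows>= 12.0
t 7.35 pos [627.2 198.3 302.9] rot [-3.134  0.     1.687] F [-0.4 -0.6 -0.3] M [-0.02 -0.09 -0.01] op 0.799
tool shift mm [ -94.4 -161.7   34.1] turn [-0.007  0.     0.007] rows>= 4.0
```

View pics/ram.png

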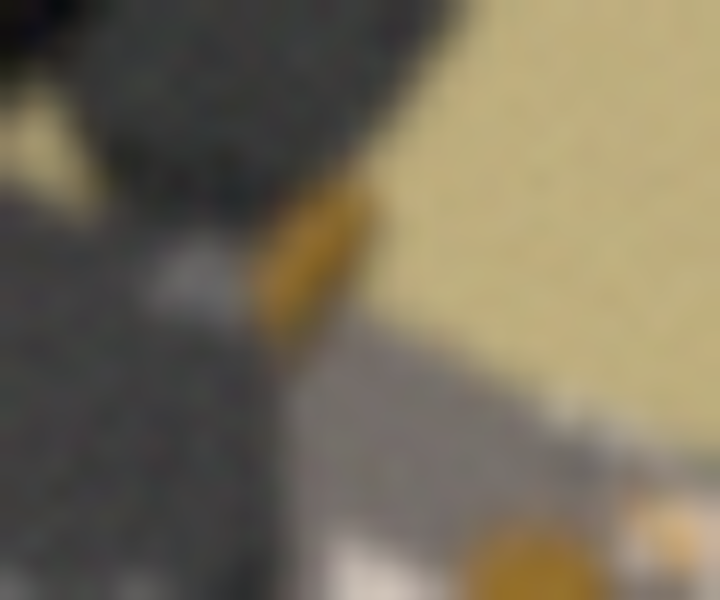

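```bash
python3 - <<'E'
from h import *
T=read_camera("top");S=read_camera("scene")
p=[614.27,139.25,.111]
tp=lambda u,v:(265+u/3.5,125+v/3.5); sp=lambda u,v:(205+u/4,95+v/4)
h=[(T,tp(420,492),(0,0)),(S,sp(522,142),(.25,-1.1))]
for c,uv,o in h:
    r=least_squares(lambda w:(proj(c,loc(p,[w[0],w[1],212]))-uv-o)[0],[-140,-50]);print(r.x)
r=least_squares(lambda w:(proj(T,loc(p,[w[0],w[1],130]))-tp(381,225))[0],[0,-40]);print("pivot",r.x)
E
```

```text
[-130.10010531  -36.89586578]
[-130.4468806   -37.04186261]
pivot [ 16.6480381  -39.70685888]
```

```bash
python3 - <<'E'
from h import *
p=[614.27,139.25,.111]
for a in (0,.1,.2,.3,.4,.45,.5,.524,.55):
    b=np.pi/6-a; print(a,np.round(loc(p,[13-165*np.cos(b),-37,130+165*np.sin(b)+26])[0],1))
hp=loc(p,[-130,-37,275])[0];go(*hp,1.682,0)
E
```

```text
0 [489.3  88.1 238.5]
0.1 [481.8  87.3 223.8]
0.2 [475.8  86.6 208.5]
0.3 [471.4  86.1 192.6]
0.4 [468.6  85.8 176.3]
0.45 [467.7  85.7 168.1]
0.5 [467.3  85.6 159.9]
0.524 [467.3  85.6 155.9]
0.55 [467.4  85.6 151.6]
t 7.45 pos [626.5 198.3 302.4] rot [-3.133  0.     1.688] F [ 0.6 -0.1 -1.9] M [-0.02 -0.14  0.01] op 0.799
tool shift mm [ -93.4 -148.9   28.7] turn [-0.009  0.     0.006] rows>= 4.0
```

>>> play_rows:
  moves:
    - [-0.024,-0.037,0,-0.009,0,0.006,0]
    - [-0.024,-0.037,0,0,0,0,0]
    - [-0.024,-0.037,0,0,0,0,0]
    - [-0.02,-0.035,0.0,0,0,0,0]
    - [0,0,0,0,0,0,0]
    - [0,0,0,0,0,0,0]
    - [0,0,0,0,0,0,0]
    - [0,0,0,0,0,0,0]

```text
t: 8.25
eef_pos: [482.0, 88.1, 297.4]
tcp_rot: [-3.133, 0.0, 1.683]
ft_force: [-0.4, -0.9, 0.5]
opening: 0.187
```

>>> play_rows:
  moves:
    - [0,0,0,0,0,0,0]
    - [0,0,0,0,0,0,0]
    - [0,0,0,0,0,0,0]
    - [0,0,0,0,0,0,0]

```text
t: 8.65
eef_pos: [483.1, 89.2, 296.4]
tcp_rot: [-3.131, 0.0, 1.684]
ft_force: [-0.1, -0.2, -0.5]
opening: 0.002
```

```bash
python3 - <<'E'
from h import *
go(489,88,255,1.682,0)
E
```

```text
t 8.65 pos [483.1  89.2 296.4] rot [-3.131  0.     1.684] F [-0.1 -0.2 -0.5] M [ 0.01 -0.12 -0.03] op 0.002
tool shift mm [-1.8  6.1 41.3] turn [-0.01   0.     0.002] rows>= 1.0
```

>>> play_rows:
  moves:
    - [-0.002,0.006,0.02,-0.01,0,0,0]
    - [0,0,0.02,0,0,0,0]
    - [0,0,0,0,0,0,0]

```text
t: 8.95
eef_pos: [489.8, 88.0, 255.6]
tcp_rot: [3.14, 0.0, 1.685]
ft_force: [-1.1, 0.4, 0.8]
opening: 0.003
```

```bash
python3 - <<'E'
from h import *
go(489,88,238,1.682,0)
for n in ('top','scene'):
    c=read_camera(n); cv2.imwrite(f'pics/{n}4.png',cv2.resize(c['img'][100:240,200:400,::-1],(800,560)))
E
```

```text
t 8.95 pos [489.8  88.  255.6] rot [3.14  0.    1.685] F [-1.1  0.4  0.8] M [-0.03 -0.16 -0.02] op 0.003
tool shift mm [ 0.1 -0.9 17.6] turn [0.002 0.    0.003] rows>= 1.0
```

View pics/scene4.png

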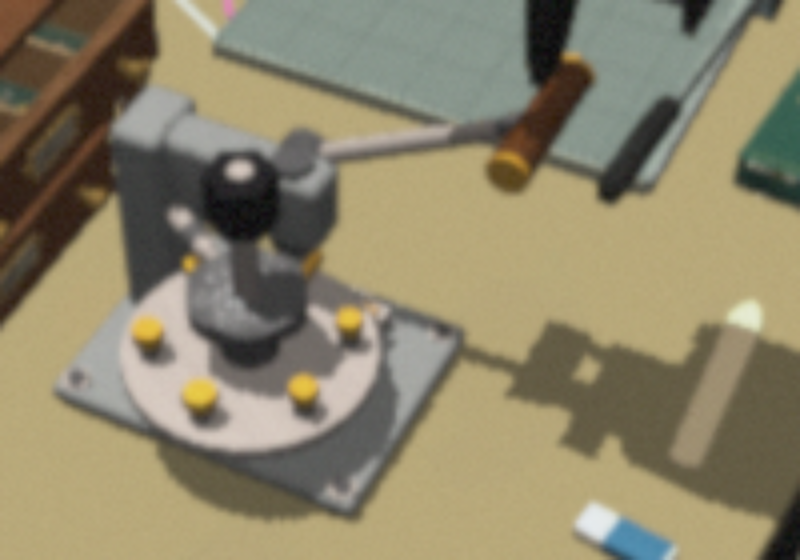

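The closed fingertips, at about (545,85) in the crop, are just above the middle of the handle. I now press down along the arc, where tool −y is press −x.

>>> play_rows:
  moves:
    - [0,-0.001,0.01,0,0,0,0]
    - [0,0,0.008,0,0,0,0]
    - [0,-0.002,0.005,0,0,0,0]
    - [0,-0.002,0.005,0,0,0,0]

```text
t: 9.45
eef_pos: [485.8, 87.6, 230.5]
tcp_rot: [3.134, 0.001, 1.685]
ft_force: [-3.9, -0.3, 6.1]
opening: 0.005
```

```bash
python3 - <<'E'
from h import *
go(481.8,87.3,223.8,1.682,0)
E
```

```text
t 9.45 pos [485.8  87.6 230.5] rot [3.134e+00 1.000e-03 1.685e+00] F [-3.9 -0.3  6.1] M [-0.12  0.82  0.05] op 0.005
tool shift mm [ 0.2 -4.1  6.7] turn [0.007 0.001 0.003] rows>= 1.0
```

>>> play_rows:
  moves:
    - [0,-0.001,0.007,0,0,0,0]
    - [0,-0.002,0.007,0,0,0,0]
    - [0,-0.002,0.007,0,0,0,0]
    - [0,-0.002,0.007,0,0,0,0]

```text
t: 9.85
eef_pos: [476.0, 86.5, 202.5]
tcp_rot: [3.138, 0.001, 1.686]
ft_force: [-4.2, -1.4, 5.9]
opening: 0.009
```

```bash
python3 - <<'E'
from h import *
go(475.8,86.6,208.5,1.682,0)
E
```

```text
t 9.85 pos [476.   86.5 202.5] rot [3.138e+00 1.000e-03 1.686e+00] F [-4.2 -1.4  5.9] M [-0.09  0.62  0.05] op 0.009
tool shift mm [ 0.1 -0.2 -6. ] turn [0.004 0.001 0.004] rows>= 1.0
```

>>> play_rows:
  moves:
    - [0,-0.0005,0.006,0,0,0,0]
    - [0,-0.0005,0.006,0,0,0,0]
    - [0,-0.001,0.006,0,0,0,0]
    - [0,-0.001,0.006,0,0,0,0]

```text
t: 10.25
eef_pos: [470.4, 85.9, 178.2]
tcp_rot: [3.141, 0.001, 1.686]
ft_force: [-2.1, -0.8, 8.1]
opening: 0.006
```

```bash
python3 - <<'E'
from h import *
go(467.5,85.6,160,1.682,0)
for n in ('top','scene'):
    c=read_camera(n); cv2.imwrite(f'pics/{n}5.png',cv2.resize(c['img'][100:240,200:400,::-1],(800,560)))
E
```

```text
t 10.25 pos [470.4  85.9 178.2] rot [3.141e+00 1.000e-03 1.686e+00] F [-2.1 -0.8  8.1] M [-0.03  0.29  0.02] op 0.006
tool shift mm [ 0.  -3.  18.2] turn [0.001 0.001 0.004] rows>= 1.0
```

View pics/scene5.png

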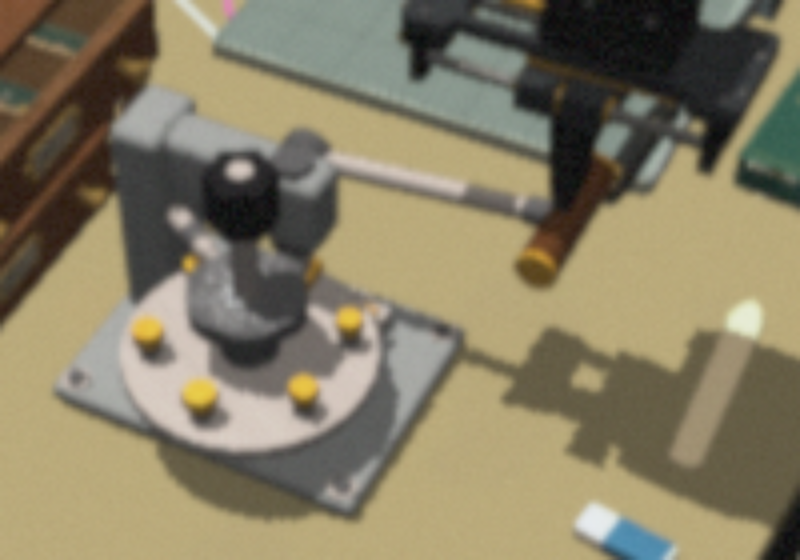

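The lever follows the fingers, with the handle centre at about (570,215) in the crop and the tips on its crown. The turret has not turned. I continue slowly.

>>> play_rows:
  moves:
    - [0,-0.0005,0.005,0,0,0,0]
    - [0,-0.0005,0.004,0,0,0,0]
    - [0,-0.0005,0.003,0,0,0,0]
    - [0,0,0.002,0,0,0,0]

```text
t: 10.75
eef_pos: [468.4, 85.7, 165.2]
tcp_rot: [3.139, 0.001, 1.686]
ft_force: [-3.4, -0.9, 9.4]
opening: 0.004
```

```bash
python3 - <<'E'
from h import *
go(467.5,85.6,157,1.682,0)
E
```

```text
t 10.75 pos [468.4  85.7 165.2] rot [3.139e+00 1.000e-03 1.686e+00] F [-3.4 -0.9  9.4] M [-0.11  0.62  0.04] op 0.004
tool shift mm [-0.  -1.   8.2] turn [0.002 0.001 0.004] rows>= 1.0
```

>>> play_rows:
  moves:
    - [0,0,0.004,0,0,0,0]
    - [0,0,0.003,0,0,0,0]
    - [0,0,0.002,0,0,0,0]
    - [0,0,0,0,0,0,0]
    - [0,0,0,0,0,0,0]

```text
t: 11.25
eef_pos: [467.8, 85.7, 158.3]
tcp_rot: [3.137, 0.002, 1.687]
ft_force: [-2.8, -0.5, 9.9]
opening: 0.005
```

```bash
python3 - <<'E'
from h import *
go(467.5,85.6,156,1.682,0)
E
```

```text
t 11.25 pos [467.8  85.7 158.3] rot [3.137e+00 2.000e-03 1.687e+00] F [-2.8 -0.5  9.9] M [-0.02  0.34 -0.01] op 0.005
tool shift mm [-0.  -0.3  2.3] turn [0.005 0.002 0.005] rows>= 1.0
```

>>> play_rows:
  moves:
    - [0,0,0.0025,0,0,0,0]
    - [0,0,0.001,0,0,0,0]

```text
t: 11.45
eef_pos: [467.6, 85.7, 155.9]
tcp_rot: [3.135, 0.002, 1.687]
ft_force: [-3.0, -1.2, 10.7]
opening: 0.005
```

```bash
python3 - <<'E'
from h import *
go(467.5,85.6,156,1.682,0)
p=[614.27,139.25,.111]
for n in ('top','scene'):
    c=read_camera(n); cv2.imwrite(f'pics/{n}6.png',cv2.resize(c['img'][100:240,200:400,::-1],(800,560)))
    for y,n2 in((8,'L'),(-82,'R')):
        for a in (.434,.524,.614):
            b=np.pi/6-a; print(n,n2,a,np.round((proj(c,loc(p,[13-165*np.cos(b),y,130+165*np.sin(b)]))[0]-[200,100]+([-.25,1.1] if n=='scene' else [0,0]))*4,0))
go(467.5,85.6,156,1.682,0)
E
```

```text
t 11.45 pos [467.6  85.7 155.9] rot [3.135e+00 2.000e-03 1.687e+00] F [-3.  -1.2 10.7] M [-0.02  0.46  0.  ] op 0.005
tool shift mm [-0.1 -0.1 -0.1] turn [0.006 0.002 0.005] rows>= 1.0
top L 0.434 [604. 732.]
top L 0.524 [599. 737.]
top L 0.614 [595. 739.]
top R 0.434 [815. 731.]
top R 0.524 [807. 736.]
top R 0.614 [799. 738.]
scene L 0.434 [535. 278.]
scene L 0.524 [534. 297.]
scene L 0.614 [531. 316.]
scene R 0.434 [598. 176.]
scene R 0.524 [596. 195.]
scene R 0.614 [593. 214.]
t 11.55 pos [467.6  85.6 156. ] rot [3.135e+00 2.000e-03 1.687e+00] F [-2.7 -0.2 10.2] M [-0.08  0.49 -0.02] op 0.006
tool shift mm [-0.  -0.1 -0. ] turn [0.006 0.002 0.005] rows>= 1.0
```

View pics/scene6.png

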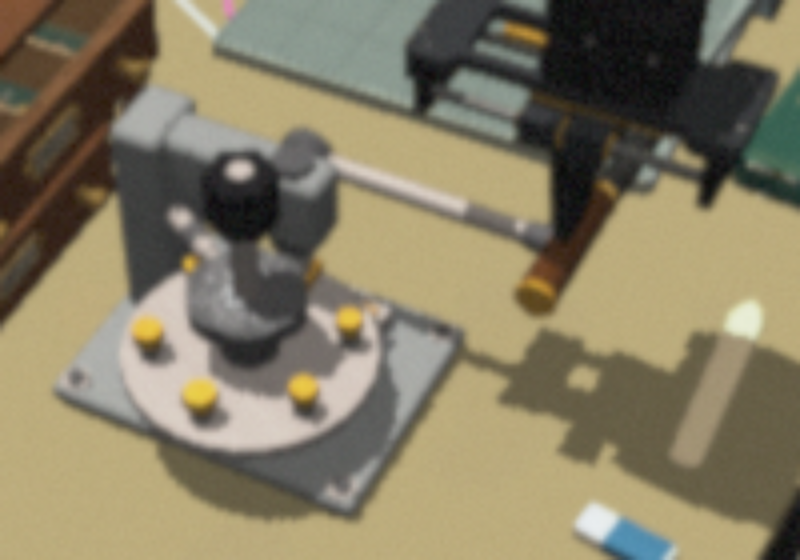

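The near end of the handle is at (536,293) in the crop, where a level lever should put it at (534,297). Force and pose are steady, so I hand in.

```bash
python3 - <<'E'
from h import *
go(467.5,85.6,156,1.682,0)
print(job_done())
E
```

```text
t 11.55 pos [467.6  85.6 156. ] rot [3.135e+00 2.000e-03 1.687e+00] F [-2.7 -0.2 10.2] M [-0.08  0.49 -0.02] op 0.006
tool shift mm [-0.  -0.1 -0. ] turn [0.006 0.002 0.005] rows>= 1.0
the job is handed in; nothing more can be done
None
```

I turned the turret one step so the square die clicked in under the ram, let go, and pressed the lever to about level. I handed the job in at 11.55 s while still holding it there; the interface gives no verdict.

- **Turret:** with the gripper clear of the press and the lever still up, the dies in the scene picture fitted a turret angle of 1.055 rad (goal 1.047). A brass head shows at the ram.
- **Lever:** at the end the handle's near end was at crop pixel (536,293). Level predicts (534,297), so the lever is at about 0.51 rad (goal 0.524), well inside the allowed band.
- **Hold:** the arm was at rest at TCP height 156.0 mm, the height worked out for level. It was pushing with about 10 N up on the tool, plus a small steady sideways force of about 3 N.
- **Not measured:** I had no direct reading of the die's force on the packet or of the packet's centring. I expect about 20 N from the ram travel and its spring. The packet was hidden under the press.
- **Jars:** the arm never came near them, but I did not check them in a last picture.

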